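Load the carrier plate into the sprung welding jig

TASK

Load the welding jig by pressing and pushing alone, lifting nothing: with the fingertips press the aluminium carrier plate down hard on the jig's sprung bed, just behind its black thumb bar, and while it is held down slide it in under the two steel keeper lips and the copper leaf spring until it is fully home against the end stop. Let it spring up against the lips, then push the red stud to swing the turn-button fully across behind the carrier, so that it cannot creep back out, and take the hand away. Leave the other things on the bench where they are.

Things in the scene. Friction and masses are not known exactly. Their poses are not given: they have to be found in the camera images.
- jig: Welding jig fixed to the bench: dark steel base 180 x 122 x 8 mm with blue side rails, sprung white bed, keeper lips, end stop, copper leaf spring and turn-button. Origin on the bench top under the middle of the carrier when it is home; x is the way the carrier slides in (away from the robot), y left, z up. Jig positions are in this frame, in mm. Turned up to 0.35 rad either way.
- mouth (a point): Middle of the mouth between the two steel keeper lips (jig x 8, y 0), level with their undersides (z 34). Lips: x 8 to 50, reaching in to y = -30 and 30, tops at z 39. Blue side rails below them: x -48 to 50, inner faces at y = -36.5 and 36.5, tops at z 34.
- stop (a point): Middle of the end stop's face (jig x 50, y 0, z 30), which the carrier's front edge meets when home. Blue block, 101 mm wide, top at z 41; leaf clamp and brass terminal on it up to z 58.
- carrier: Aluminium carrier plate, 100 long (x) x 70 wide (y) x 8 mm, 0.13 to 0.25 kg, loose on the bed, axes along the jig's. Origin: middle of its underside. Starts 46 to 55 mm short of home (origin at jig x = 0), underside at z 31, top at z 39: 5 mm too high for the lips, so it butts against them unless pressed down 5 to 10 mm. Its front top edge has a 2 mm chamfer. Released at home, its top is at z 34.
- thumb_bar (a point): Middle of the top of the carrier's black thumb bar, 17 mm above the origin: 6 mm (x) x 44 mm (y), 9 mm high above the plate, at carrier x -8 to -2. Press on the bare plate behind it (carrier x -50 to -8, to be kept over the bed); a fingertip there may also push the bar from behind.
- bed (a joint): How far the sprung bed is pressed down, m: 0 up, 0.010 bottomed. It goes straight down and carries the carrier level: about 9 N of finger force starts it, 12 N at 0.005, 16 N at 0.010. Bed: jig x -95 to 50, 66 mm wide, top at z 31 when up, slippery to the carrier. With the carrier home and released it reads about 0.005.
- leaf (a joint): Copper leaf spring (drag spring and earth contact), 12 mm wide, on the end stop at jig y 18; its rounded tip at jig x 15 hangs 3 mm below the lips' undersides and rides up onto the carrier (about 3 N). Rad: 0 at rest, about 0.07 with the carrier under it and up against the lips.
- turn_button (a joint): Turn-button: flat steel arm 46 x 10 mm, z 27 to 36, on an upright pivot. Rad: 0 points back along jig -x, beside the carrier; it grows as the arm swings in across the bed (clockwise from above) to its stop at 1.57, along jig +y, 2.5 mm behind the home carrier. Starts at -0.4 to 0.05. Stiff: it stays where it is left; 1 to 2 N at the stud turns it.
- button_stud (a point): Middle of the red finger stud on the turn-button's arm, 40 mm from the pivot: upright cylinder, 12 mm across, from z 36 to z 52, this point at z 44. It moves with the arm.
- button_pivot (a point): Pivot axis of the turn-button, at the right rear of the jig (jig x -57.5, y -50), at z 31.5; fixed in the jig.
- tweezers: Bystander: pair of steel tweezers, 15 x 145 x 9 mm, lying left of the jig; origin at the middle of its underside.
- dish: Bystander: shallow glass dish, 72 mm across, 14 mm high, behind the jig's far end; origin at the middle of its underside.
- block: Bystander: steel bench block, 68 x 68 x 19 mm, near the back; origin at the middle of its underside.
- flux: Bystander: glass flux jar with green cap, 50 mm across, 57 mm high, at the left towards the back; origin at the middle of its underside.
- tin: Bystander: black tin with a silver lid, 62 x 67 x 51 mm, on the right; origin at the middle of its underside.
- tongs: Bystander: copper tongs, 33 x 219 x 13 mm, at the front right; origin at the middle of its underside.
- jar: Bystander: small empty glass jar, 39 mm across, 42 mm high, on the right; origin at the middle of its underside.

How it is judged:
By the outcome, as a careful person would: the job done as asked, in the order asked, and still so for the second after the job is handed in, with the robot touching nothing.
It also fails if it takes over 45 s, if anything falls off the work surface, if the arm or the gripper's body presses on something with over 40 N, if the wrist force passes 120 N, or if a joint passes its speed limit or range.

ROBOT

A 6-joint arm with a two-finger parallel gripper is mounted at the origin on a cart in front of the work surface, level with it; the furniture and walls round the work are solid. World frame = base frame: x ahead of the robot, y to its left, z up, the work surface at z = 0. Lengths are in m, angles in rad, forces in N, time in s.
With the tool pointing down it reaches from about 0.275 to 1 m from the base axis. Payload 8.4 kg.
Tool frame: the origin (TCP) lies midway between the tips of the shut fingers; the grasp point (between the pads) lies 19 mm behind it; z points along the fingers, y is the direction in which the jaws open and shut (so a half turn about z gives the same grasp; the last joint's range is limited). The gripper opens to 85 mm and grips with 20 to 120 N. Pads are 22 mm wide; open, the fingers measure 114 mm over their backs; the gripper's body (76 mm by 85 mm) begins 54 mm behind the grasp point. The pads swing forward as they close: fully open they stand 13 mm farther back than shut.
Start: joints at [1.19, 0.353, 1.633, -0, 1.155, -0.002], TCP at [0.231, 0.581, 0.231] pointing down, gripper open.
Joint ranges: [-2.63, 2.63], [-0.92, 2.1], [0.06, 2.66], [-1.3, 4.44], [0, 2.69], [-3.02, 3.02]. Speed limits (rad/s): [2.22, 2.22, 2.79, 3.14, 3.14, 3.14].

INTERFACE

Orientations are given as a unit quaternion [x, y, z, w].
In Python, from station import arm gives the robot as it stands. The module is installed in compiled form; this text tells all that it offers.
- The arm moves only by the tool jog_arm, never from a script. Its argument "series" is text: rows parted by semicolons, each of 7 numbers parted by spaces: the opening in per cent of the stroke, from 0 (shut) to 100 (fully open), then the shift along the tool's x, y, z in m, then the turn, a rotation vector about the tool's x, y, z in rad. A call has 1 to 10 rows; each row shifts and turns the commanded pose from where the row before left it, along the tool's axes as they then stand; what a row does not reach is not made up. A row lasts 1/12 s, in which the tool goes at most 41.7 mm and 7.16 degrees, less where a joint would pass 70% of its speed; a pose out of reach is approached as far as the arm can. A call is refused whole if a number of a shift passes 0.0417 or a number of a turn 0.125, either way. A call with a gripper value outside its range is refused whole. The fingers move at their own pace and stop on an object; "force" is the grip in N (left out, the last holds). Time passes only in rows, so rows that do not move let the fingers close. It gives the time, the measured TCP pose, the force and the opening at its end, in the units of the state.
- arm.read_state(): the state, without advancing time (a new reading comes with each control period).
- arm.capture(name): name is "scene" or "top" or "wrist"; returns the picture (400x640x3 uint8, blue, green, red); there is no depth.
- arm.calibration(name): a dict with "fov_y" (degrees; the focal length in pixels is half the picture's height over the tangent of half this angle, whatever the lens; pixels are square), "cx", "cy" (the principal point, pixels), "extrinsics" (4x4, takes a point from camera to world coordinates); the wrist camera has in their place "hand_eye" (4x4, takes a point from camera to tool coordinates, whose origin is the TCP and whose axes are the flange's). Camera axes: x right, y down, z forward; pixel columns grow to the right and rows downward; lengths in m; the calibration is good to about 2 mm. A picture is of the moment at which its call begins: read the wrist's pose just before it. calibration takes no time and is no camera call.
- arm.hand_in(): hands the job in, once; it reports no verdict.
Trained networks look in the newest picture that a camera, given by its name, has taken for a name from the list of things; names that differ only in an ending like _2 or _b are one class to them, and where a whole thing is asked for, a point or a joint stands for the part that bears it (a point fixed in the world has none). Each returns a list of dicts, best first, with "p" (0 to 1); they miss things now and then, are a little off and sometimes report something else, mostly with a low value. They report only what shows in the picture. A call takes as long as a camera call.
- arm.recognise(camera, label): "position" ([x, y, z] in m, in world coordinates, good to about 4 mm: the middle of the surface that is visible of it).
- arm.masks_of(camera, label): "region" (400x640 bool, what is visible of it).
The state is a dict: "clock": time; "q": joint angles; "qvel": joint speeds; "joint_efforts": joint torques, N m; "position": TCP position; "tool_rot": TCP orientation; "force": force on the tool from outside, world axes, zero at the start; "moment": the same for the moment, N m; "grip_width": opening from 0.0 (shut) to 1.0 (fully open).
Only numpy, scipy, OpenCV 4.12 (cv2) and the standard library are available. Lean on these libraries where they do the work, as an engineer would, in place of code of your own. Each camera call takes 0.05 s, during which the arm holds its last target. There are 200 camera calls.

## Working session

There is one attempt and no reset: what is moved stays moved. The work goes in short steps, Python scripts to look and compute and a tool call to move; the robot and the scene stay as the last step left them, time stands still between calls to the robot, and variables do not carry over. Pictures are saved under pics/ and viewed, about 8 in all and at most 12, crops included, and the job is handed in when it is done.

Besides the shell and the picture viewer there is one more tool, called after "Emit:" as name(argument=value, ...) on one line, values as JSON. jog_arm: Moves the arm, as the interface text tells. Its arguments: {"type":"object","properties":{"series":{"type":"string"},"force":{"type":"number"}},"required":["series"]}

```bash
mkdir -p pics; cat > h.py <<'E'
import numpy as np, cv2
from station import arm
from scipy.spatial.transform import Rotation as R
def cam(n):
    c=arm.calibration(n); f=200/np.tan(np.radians(c['fov_y'])/2)
    if 'extrinsics' in c: T=np.array(c['extrinsics'])
    else:
        s=arm.read_state(); W=np.eye(4); W[:3,:3]=R.from_quat(s['tool_rot']).as_matrix(); W[:3,3]=s['position']; T=W@np.array(c['hand_eye'])
    return f,c['cx'],c['cy'],T
def proj(P,C):
    f,cx,cy,T=C; p=(np.atleast_2d(P)-T[:3,3])@T[:3,:3]; return np.c_[cx+f*p[:,0]/p[:,2],cy+f*p[:,1]/p[:,2]]
def onz(uv,z,C):
    f,cx,cy,T=C; uv=np.atleast_2d(uv).astype(float)
    d=np.c_[(uv[:,0]-cx)/f,(uv[:,1]-cy)/f,np.ones(len(uv))]@T[:3,:3].T
    return T[:3,3]+d*((z-T[2,3])/d[:,2])[:,None]
E
python3 - <<'E'
from h import *
np.set_printoptions(precision=4,suppress=True)
for n in ['scene','top']:
    cv2.imwrite(f'pics/{n}.png',arm.capture(n)); C=cam(n); print(n,C[0],C[3])
    for l in ['jig','carrier','thumb_bar','button_stud','tweezers','dish','block','flux','tin','tongs','jar']:
        r=arm.recognise(n,l); print(l,[(np.round(x['position'],3),round(x['p'],2)) for x in r[:2]])
s=arm.read_state(); print(s)
E
```

```text
scene 459.7077182775666 [[-0.765  -0.4047  0.501  -0.3112]
 [-0.644   0.4894 -0.588   0.9937]
 [-0.0073 -0.7725 -0.635   1.2728]
 [ 0.      0.      0.      1.    ]]
jig [(array([0.484, 0.167, 0.012]), 0.53)]
carrier []
thumb_bar []
button_stud []
tweezers []
dish []
block []
flux [(array([0.627, 0.39 , 0.048]), 0.79)]
tin []
tongs [(array([ 0.469, -0.424,  0.006]), 0.65)]
jar [(array([ 0.494, -0.602,  0.02 ]), 0.61)]
top 402.03591650043643 [[ 0.0125 -0.9964  0.0836  0.5193]
 [-0.9999 -0.0126 -0.0013 -0.1137]
 [ 0.0023 -0.0836 -0.9965  1.3813]
 [ 0.      0.      0.      1.    ]]
jig [(array([0.594, 0.149, 0.034]), 0.55)]
carrier [(array([0.534, 0.15 , 0.042]), 0.61), (array([0.607, 0.192, 0.042]), 0.49)]
thumb_bar [(array([0.539, 0.15 , 0.04 ]), 0.73)]
button_stud [(array([0.525, 0.098, 0.036]), 0.54)]
tweezers []
dish []
block [(array([0.607, 0.169, 0.028]), 0.73), (array([ 0.826, -0.002,  0.02 ]), 0.62)]
flux [(array([0.632, 0.374, 0.057]), 0.73)]
tin [(array([ 0.582, -0.496,  0.045]), 0.67), (array([0.608, 0.19 , 0.04 ]), 0.65)]
tongs []
jar [(array([ 0.504, -0.616,  0.012]), 0.66)]
{'clock': 1.2, 'q': array([ 1.1896,  0.353 ,  1.6334,  0.    ,  1.1552, -0.0024]), 'qvel': array([ 0.0021,  0.0007, -0.0007, -0.0003, -0.0003,  0.0004]), 'joint_efforts': array([  0.0034, -60.5171, -34.2447,   0.0002,   0.0007,  -0.    ]), 'position': array([0.2311, 0.5807, 0.2313]), 'tool_rot': array([ 0.1883,  0.9821,  0.    , -0.    ]), 'force': array([-0.4546,  0.267 , -0.846 ]), 'moment': array([ 0.005 ,  0.0061, -0.0196]), 'grip_width': 1.000886372986056}
```

```bash
python3 - <<'E'
from h import *
t=cv2.imread('pics/top.png'); C=cam('top'); u,v=proj([0.57,0.15,0.03],C)[0].astype(int); print(u,v)
x0,y0=u-50,v-55
a=cv2.resize(t[y0:y0+110,x0:x0+100],None,fx=5,fy=5,interpolation=cv2.INTER_CUBIC); print(x0,y0)
cv2.imwrite('pics/topc.png',a)
s=cv2.imread('pics/scene.png'); cv2.imwrite('pics/both.png',np.vstack([s,t])[:, :][:800][::1] if 0 else cv2.resize(np.vstack([s,t]),(480,600),interpolation=cv2.INTER_AREA))
E
```

```text
239 219
189 164
```

View pics/topc.png

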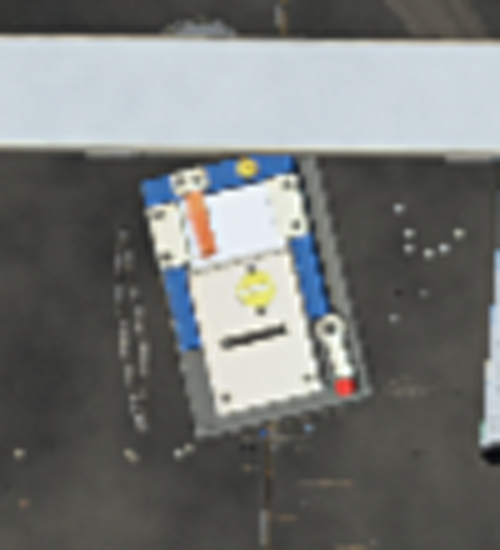

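View pics/both.png

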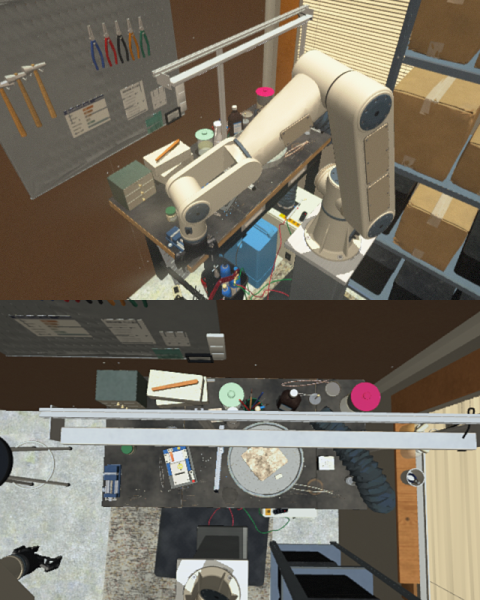

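```bash
python3 - <<'E'
from h import *
from scipy.optimize import least_squares
np.set_printoptions(precision=4,suppress=True)
A,B=cam('scene'),cam('top')
def tri(a,b):
    r=least_squares(lambda P:np.r_[proj(P,A)[0]-a,proj(P,B)[0]-b],[.6,.2,.5]); print(r.x,np.abs(r.fun).max())
for a,b in [((227,109),(83,183)),((207,97),(53,149)),((410,15),(640,150))]: tri(a,b)
# jig fit from top crop corners (5x crop, origin 189,164)
pts=np.array([[218,414],[322,388],[345,386],[331,325],[142,186],[204,348],[222,345],[286,328]])/5.+[189,164]
nm=['car rear L','car rear R','stud','pivot','stopL far','railL rear','barL','barR']
zs=[.039,.039,.052,.036,.041,.034,.048,.048]
for n,p,z in zip(nm,pts,zs): print(n,onz(p,z,B)[0])
E
```

```text
[0.6062 0.2959 0.688 ] 1.4770651468645042
[0.6556 0.3266 0.7228] 1.3445998641985852
[ 0.6715 -0.6812  0.6858] 7.325011525777768
car rear L [0.4781 0.1686 0.039 ]
car rear R [0.4962 0.1001 0.039 ]
stud [0.4979 0.0829 0.052 ]
pivot [0.538  0.0956 0.036 ]
stopL far [0.6291 0.2236 0.041 ]
railL rear [0.5217 0.1803 0.034 ]
barL [0.5238 0.1655 0.048 ]
barR [0.5355 0.1235 0.048 ]
```

```bash
cat >> h.py <<'E'
def plan(p,a,da=None):
    """tool shift and turn about z to reach world p with tool y at angle a"""
    s=arm.read_state(); M=R.from_quat(s['tool_rot']); d=M.inv().apply(np.array(p)-s['position'])
    y=M.apply([0,1,0]); a0=np.arctan2(y[1],y[0]); print('pos',np.round(s['position'],4),'yaw',round(a0,4),'shift tool mm',np.round(d*1e3,1),'turn z',round(-(a-a0),4),'F',np.round(s['force'],1),'t',round(s['clock'],2))
E
python3 - <<'E'
from h import *
plan([.49,.13,.22],.265); print(np.round(arm.calibration('wrist')['hand_eye'],3), arm.calibration('wrist')['fov_y'])
E
```

```text
pos [0.2311 0.5807 0.2313] yaw 1.192 shift tool mm [-407.2 -323.    11.3] turn z 0.927 F [-0.5  0.3 -0.8] t 1.2
[[-0.    -0.95  -0.311  0.079]
 [ 1.    -0.    -0.001  0.001]
 [ 0.    -0.311  0.95  -0.142]
 [ 0.     0.     0.     1.   ]] 61.898712387356895
```

Emit:
jog_arm(series="0 -0.029 -0.023 0 0 0 0;0 -0.029 -0.023 0 0 0 0;0 -0.029 -0.023 0 0 0 0;0 -0.029 -0.023 0 0 0 0;0 -0.029 -0.023 0 0 0 0;0 -0.029 -0.023 0 0 0 0;0 -0.029 -0.023 0 0 0 0;0 -0.029 -0.023 0 0 0 0;0 -0.029 -0.023 0 0 0 0;0 -0.029 -0.023 0 0 0 0", force=60)

```text
clock: 2.03
position: [0.4161, 0.2582, 0.2316]
tool_rot: [0.188, 0.982, 0.0, 0.0]
force: [0.3, -0.1, -0.4]
grip_width: -0.004
```

Emit:
jog_arm(series="0 -0.029 -0.023 0.003 0 0 0;0 -0.029 -0.023 0.003 0 0 0;0 -0.029 -0.023 0.003 0 0 0;0 -0.029 -0.023 0.002 0 0 0.116;0 0 0 0 0 0 0.116;0 0 0 0 0 0 0.116;0 0 0 0 0 0 0.116;0 0 0 0 0 0 0.116;0 0 0 0 0 0 0.116;0 0 0 0 0 0 0.116")

```text
clock: 2.87
position: [0.4893, 0.1313, 0.2204]
tool_rot: [0.563, 0.826, 0.0, 0.0]
force: [0.5, 0.9, -0.5]
grip_width: 0.004
```

Emit:
jog_arm(series="0 0 0 0 0 0 0.116;0 0 0 0 0 0 0;0 0 0 0 0 0 0")

```text
clock: 3.12
position: [0.4893, 0.1314, 0.2204]
tool_rot: [0.606, 0.795, 0.0, 0.0]
force: [0.1, -0.0, -0.7]
grip_width: 0.001
```

```bash
python3 - <<'E'
from h import *
plan([.49,.13,.22],.265)
cv2.imwrite('pics/w1.png',arm.capture('wrist')); 
for l in ['carrier','thumb_bar','button_stud','mouth']:
    try:
        r=arm.recognise('wrist',l); print(l,[(np.round(x['position'],4),round(x['p'],2)) for x in r[:2]])
    except Exception as e: print(l,e)
E
```

```text
pos [0.4893 0.1314 0.2204] yaw 0.2676 shift tool mm [-1.5  0.3  0.4] turn z 0.0026 F [ 0.1 -0.  -0.7] t 3.12
carrier [(array([0.5389, 0.1516, 0.0389]), 0.74)]
thumb_bar [(array([0.536 , 0.1496, 0.0442]), 0.92)]
button_stud [(array([0.523 , 0.0954, 0.0365]), 0.76)]
mouth [(array([0.591 , 0.176 , 0.0321]), 0.78)]
```

View pics/w1.png

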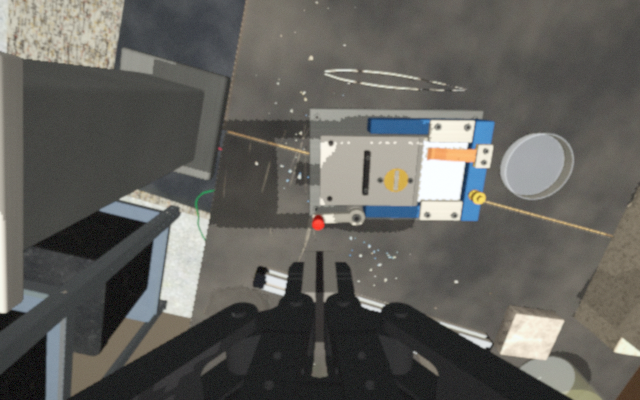

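```bash
python3 - <<'E'
from h import *
w=cv2.imread('pics/w1.png'); C=cam('wrist')
a=cv2.resize(w[100:235,300:500],None,fx=4,fy=4,interpolation=cv2.INTER_CUBIC)
cv2.imwrite('pics/w1a.png',a)
b=cv2.resize(w[235:355,270:370],None,fx=5,fy=5,interpolation=cv2.INTER_CUBIC)
cv2.imwrite('pics/w1b.png',cv2.convertScaleAbs(b,alpha=2.0,beta=30))
s=arm.read_state(); M=R.from_quat(s['tool_rot'])
for p in [[0,0,0],[0,0,-.019],[0,.0145,0],[0,-.0145,0],[.011,0,0],[-.011,0,0]]: print(p,proj(s['position']+M.apply(p),C))
E
```

```text
[0, 0, 0] [[317.8902015  268.22017813]]
[0, 0, -0.019] [[317.72023305 290.45464223]]
[0, 0.0145, 0] [[348.0603105  268.21164646]]
[0, -0.0145, 0] [[287.72186922 268.2287093 ]]
[0.011, 0, 0] [[317.85244399 247.43376142]]
[-0.011, 0, 0] [[317.92638021 288.13742549]]
```

View pics/w1a.png

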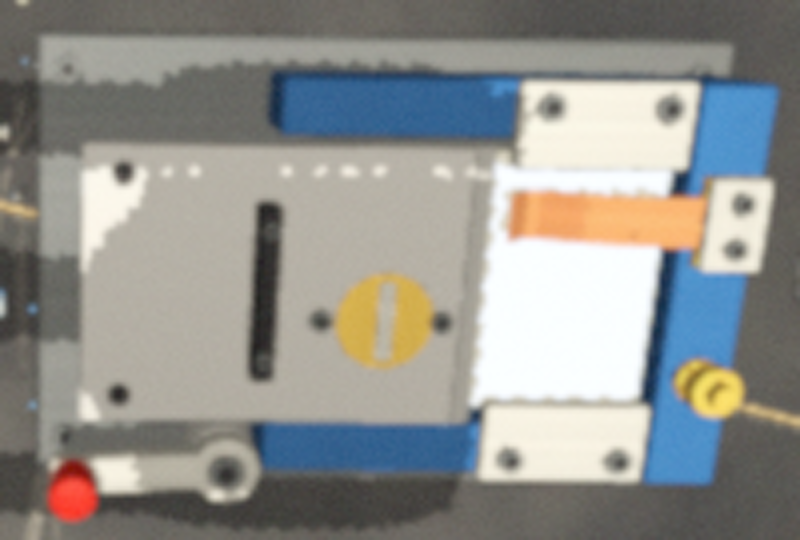

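View pics/w1b.png

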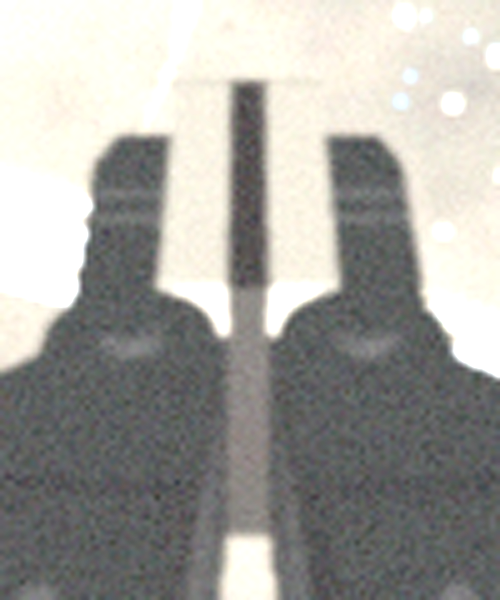

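```bash
cat > fit.py <<'E'
from h import *
from scipy.optimize import least_squares
C=cam('wrist')
J=[((516,166),(8,30,39)),((698,170),(50,30,39)),((484,403),(8,-30,39)),((650,404),(50,-30,39)),((227,472),(-57.5,-50,36)),
   ((272,75),(-48,46.5,34)),((704,83),(50,46.5,41)),((777,88),(None,)),]
J=J[:5]
K=[((83,145),(-50,35,39)),((82,421),(-50,-35,39)),((266,205),(-5,21.5,48)),((260,377),(-5,-21.5,48))]
def w(q,p): c,s=np.cos(q[2]),np.sin(q[2]); x,y,z=np.array(p)/1e3; return [q[0]+c*x-s*y,q[1]+s*x+c*y,z]
def res(q):
    r=[]
    for uv,p in J: r+=list(proj(w(q,p),C)[0]-(np.array(uv)/4+[300,100]))
    for uv,p in K: r+=list(proj(w(q,(p[0]-q[3]*1e3,p[1]+q[5]*1e3,p[2])),C)[0]-(np.array(uv)/4+[300,100]))
    b=q[4]; r+=list(proj(w(q,(-57.5-40*np.cos(b),-50+40*np.sin(b),44)),C)[0]-(np.array((73,491))/4+[300,100]))
    return np.array(r)
o=least_squares(res,[.58,.158,.265,.05,0,0],loss='soft_l1')
print('x y yaw offset button yoff',np.round(o.x,4)); print(np.round(res(o.x).reshape(-1,2),1).tolist())
E
python3 fit.py
```

```text
x y yaw offset button yoff [ 5.822e-01  1.624e-01  2.556e-01  4.650e-02 -7.380e-02 -2.000e-04]
[[-0.4, 0.2], [-2.4, -0.4], [1.0, 0.2], [0.6, 0.3], [-0.1, -0.4], [-0.5, -0.7], [-1.0, -0.5], [1.2, 0.4], [0.3, 0.9], [0.2, -0.0]]
```

```bash
python3 -c "
from h import *
plan([.5114,.1439,.050],.256)"
```

```text
pos [0.4893 0.1314 0.2203] yaw 0.2658 shift tool mm [  6.3  24.6 170.3] turn z 0.0098 F [0.3 0.1 0.7] t 3.37
```

Emit:
jog_arm(series="0 0.006 0.0246 0.01 0 0 0.01;0 0 0 0.036 0 0 0;0 0 0 0.036 0 0 0;0 0 0 0.036 0 0 0;0 0 0 0.036 0 0 0;0 0 0 0.012 0 0 0;0 0 0 0 0 0 0")

```text
clock: 3.95
position: [0.5089, 0.1429, 0.0509]
tool_rot: [0.611, 0.791, -0.003, -0.002]
force: [-0.3, 0.3, 1.1]
grip_width: -0.001
```

Emit:
jog_arm(series="0 0 0 0.005 0 0 0;0 0 0 0.004 0 0 0;0 0 0 0.002 0 0 0;0 0 0 0 0 0 0;0 0 0 0 0 0 0")

```text
clock: 4.37
position: [0.512, 0.1437, 0.0441]
tool_rot: [0.612, 0.791, 0.001, 0.0]
force: [-1.4, -0.1, 0.5]
grip_width: -0.004
```

```bash
python3 - <<'E'
from h import *
plan([.5114,.1439,.030],.256)
cv2.imwrite('pics/w2.png',arm.capture('wrist')[60:]); plan([.5114,.1439,.030],.256)
E
```

```text
pos [0.512  0.1437 0.0441] yaw 0.2541 shift tool mm [ 0.3 -0.6 14.1] turn z -0.0019 F [-1.4 -0.1  0.5] t 4.37
pos [0.512  0.1437 0.0441] yaw 0.2541 shift tool mm [ 0.3 -0.6 14.1] turn z -0.0019 F [ 0.1  0.5 -0.3] t 4.42
```

View pics/w2.png

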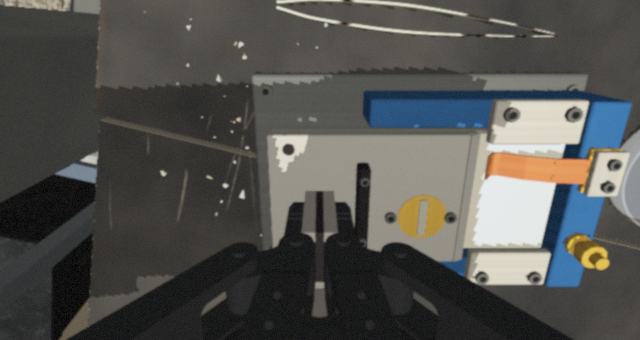

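Emit:
jog_arm(series="0 0 0 0.003 0 0 0;0 0 0 0.002 0 0 0;0 0 0 0.002 0 0 0;0 0 0 0.002 0 0 0;0 0 0 0.002 0 0 0;0 0 0 0.002 0 0 0;0 0 0 0 0 0 0;0 0 0 0 0 0 0")

```text
clock: 5.08
position: [0.5119, 0.1437, 0.0311]
tool_rot: [0.612, 0.791, 0.0, 0.0]
force: [-2.7, -1.5, 13.2]
grip_width: 0.002
```

Emit:
jog_arm(series="0 0 0 0.001 0 0 0;0 0 0.003 0 0 0 0;0 0 0.003 0 0 0 0;0 0 0.003 0 0 0 0;0 0 0.003 0 0 0 0;0 0 0.003 0 0 0 0;0 0 0.003 0 0 0 0;0 0 0.003 0 0 0 0;0 0 0 0 0 0 0")

```text
clock: 5.83
position: [0.5292, 0.1482, 0.0293]
tool_rot: [0.612, 0.791, -0.002, -0.002]
force: [-10.5, -3.0, 15.0]
grip_width: 0.002
```

```bash
python3 - <<'E'
from h import *
plan([.5114,.1439,.030],.256)
cv2.imwrite('pics/w3.png',arm.capture('wrist')[60:]); plan([.5114,.1439,.030],.256)
E
```

```text
pos [0.5292 0.1482 0.0293] yaw 0.254 shift tool mm [  0.3 -18.3  -0.6] turn z -0.002 F [-10.5  -3.   15. ] t 5.83
pos [0.5292 0.1482 0.0293] yaw 0.254 shift tool mm [  0.3 -18.3  -0.6] turn z -0.002 F [-8.9 -3.3 14.1] t 5.88
```

View pics/w3.png

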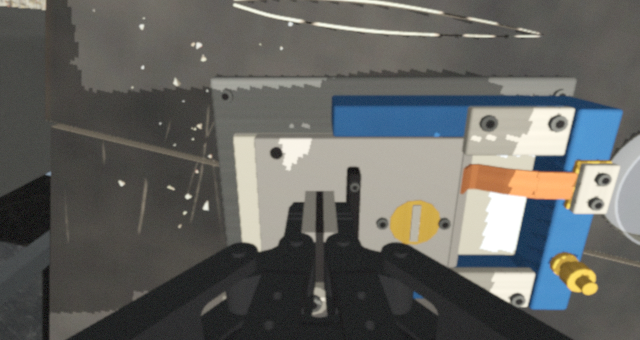

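Emit:
jog_arm(series="0 0 0.003 0 0 0 0;0 0 0.003 0 0 0 0;0 0 0.003 0 0 0 0;0 0 0.003 0 0 0 0;0 0 0 0 0 0 0")

```text
clock: 6.3
position: [0.5408, 0.1512, 0.0293]
tool_rot: [0.612, 0.791, -0.002, -0.002]
force: [-9.5, -2.7, 14.8]
grip_width: 0.0
```

Emit:
jog_arm(series="0 0 0.003 0 0 0 0;0 0 0.003 0 0 0 0;0 0 0.003 0 0 0 0;0 0 0.003 0 0 0 0;0 0 0.003 0 0 0 0;0 0 0 0 0 0 0")

```text
clock: 6.8
position: [0.5554, 0.155, 0.0294]
tool_rot: [0.612, 0.791, -0.002, -0.002]
force: [-9.8, -2.8, 14.4]
grip_width: 0.003
```

Emit:
jog_arm(series="0 0 0.003 0 0 0 0;0 0 0 0 0 0 0")

```text
clock: 6.97
position: [0.5581, 0.1557, 0.0293]
tool_rot: [0.612, 0.791, -0.002, -0.002]
force: [-9.9, -2.6, 14.7]
grip_width: 0.004
```

Emit:
jog_arm(series="0 0 0.002 0 0 0 0;0 0 0 0 0 0 0")

```text
clock: 7.13
position: [0.5599, 0.1562, 0.0293]
tool_rot: [0.612, 0.791, -0.002, -0.002]
force: [-10.6, -2.2, 15.2]
grip_width: -0.003
```

Emit:
jog_arm(series="0 0 0.002 0 0 0 0;0 0 0 0 0 0 0")

```text
clock: 7.3
position: [0.5616, 0.1566, 0.0293]
tool_rot: [0.612, 0.791, -0.003, -0.002]
force: [-10.9, -2.0, 15.6]
grip_width: -0.001
```

Emit:
jog_arm(series="0 0 0.002 0 0 0 0;0 0 0 0 0 0 0")

```text
clock: 7.47
position: [0.5618, 0.1566, 0.029]
tool_rot: [0.612, 0.791, -0.004, -0.003]
force: [-16.8, -3.8, 19.5]
grip_width: 0.003
```

Emit:
jog_arm(series="0 0 0.002 0 0 0 0;0 0 0 0 0 0 0")

```text
clock: 7.63
position: [0.5619, 0.1567, 0.0289]
tool_rot: [0.612, 0.791, -0.006, -0.004]
force: [-23.7, -5.4, 25.3]
grip_width: -0.001
```

Emit:
jog_arm(series="0 0 0.002 0 0 0 0;0 0 0 0 0 0 0")

```text
clock: 7.8
position: [0.562, 0.1567, 0.0289]
tool_rot: [0.612, 0.791, -0.007, -0.005]
force: [-29.2, -6.7, 33.5]
grip_width: -0.002
```

Emit:
jog_arm(series="0 0 -0.005 0 0 0 0;0 0 0 -0.002 0 0 0;0 0 0 -0.002 0 0 0;0 0 0 -0.002 0 0 0;0 0 0 -0.002 0 0 0;0 0 0 0 0 0 0")

```text
clock: 8.3
position: [0.5647, 0.1574, 0.037]
tool_rot: [0.612, 0.791, -0.001, -0.0]
force: [0.2, -0.1, 0.3]
grip_width: 0.0
```

```bash
python3 - <<'E'
from h import *
plan([.5114,.1439,.030],.256)
cv2.imwrite('pics/w4.png',arm.capture('wrist')[60:])
E
```

```text
pos [0.5647 0.1574 0.037 ] yaw 0.254 shift tool mm [  0.3 -55.    7.1] turn z -0.002 F [ 0.2 -0.1  0.3] t 8.3
```

View pics/w4.png

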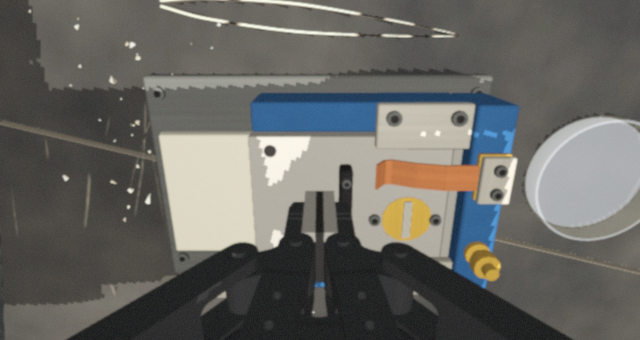

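Emit:
jog_arm(series="0 0 0.001 0 0 0 0;0 0 0.001 0 0 0 0;0 0 0 0 0 0 0")

```text
clock: 8.6
position: [0.5672, 0.1581, 0.0371]
tool_rot: [0.612, 0.791, -0.0, -0.0]
force: [-3.9, 0.0, 1.8]
grip_width: -0.0
```

Emit:
jog_arm(series="0 0 0.001 0 0 0 0;0 0 0.001 0 0 0 0;0 0 0 0 0 0 0")

```text
clock: 8.85
position: [0.5674, 0.1581, 0.037]
tool_rot: [0.612, 0.791, -0.002, -0.001]
force: [-8.6, -2.0, 6.6]
grip_width: -0.004
```

Emit:
jog_arm(series="0 0 0.001 0 0 0 0;0 0 0.001 0 0 0 0;0 0 0 0 0 0 0")

```text
clock: 9.1
position: [0.5675, 0.1581, 0.0367]
tool_rot: [0.612, 0.791, -0.003, -0.003]
force: [-14.7, -4.5, 12.2]
grip_width: -0.006
```

Emit:
jog_arm(series="0 0 -0.006 0 0 0 0;0 0 -0.003 -0.001 0 0 0;0 0 0 -0.02 0 0 0;0 0 0 -0.03 0 0 0.11;0 0 0 0 0 0 0.112;0 0 0 0 0 0 0.112;0 0 0 0 0 0 0.112;0 0 0 0 0 0 0.112;0 0 0 0 0 0 0.112;0 0 0 0 0 0 0.112")

```text
clock: 9.93
position: [0.5635, 0.1571, 0.0886]
tool_rot: [0.868, 0.496, 0.001, 0.0]
force: [0.6, 0.6, 0.4]
grip_width: 0.003
```

```bash
python3 -c "
from h import *
plan([.4906,.0685,.090],.256-.785)
cv2.imwrite('pics/w5.png',arm.capture('wrist'))
"
```

```text
pos [0.5635 0.1571 0.0886] yaw -0.5335 shift tool mm [-113.4  -17.7   -1.6] turn z -0.0045 F [0.6 0.6 0.4] t 9.93
```

View pics/w5.png

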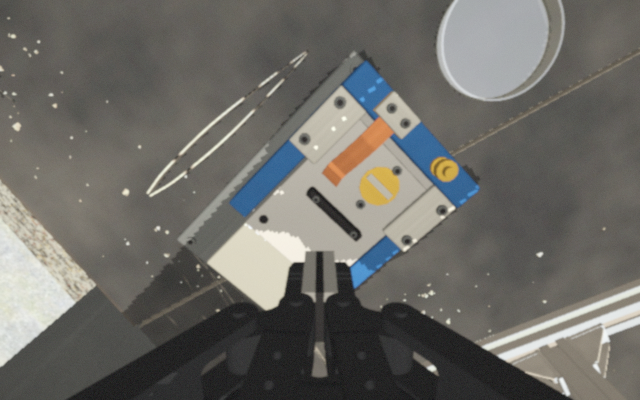

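Emit:
jog_arm(series="0 -0.038 -0.006 0 0 0 0;0 -0.038 -0.006 0 0 0 0;0 -0.0374 -0.0057 0 0 0 -0.004;0 0 0 0 0 0 0;0 0 0 0 0 0 0")

```text
clock: 10.4
position: [0.4897, 0.0667, 0.0885]
tool_rot: [0.866, 0.5, 0.0, 0.0]
force: [0.3, 0.4, 0.5]
grip_width: -0.005
```

```bash
python3 - <<'E'
from h import *
plan([.4906,.0685,.041],.256-.785)
cv2.imwrite('pics/w6.png',arm.capture('wrist')); C=cam('wrist')
m=arm.masks_of('wrist','button_stud'); print([(x['p'],np.argwhere(x['region']).mean(0)) for x in m[:2]])
w=cv2.imread('pics/w6.png').astype(int); r=(w[...,2]>120)&(w[...,1]<70)&(w[...,0]<70); v,u=np.nonzero(r); print(len(u),u.mean(),v.mean(),u.min(),u.max(),v.min(),v.max())
P=onz([u.mean(),v.mean()],.044,C)[0]; t=.2556; d=P[:2]-[.5822,.1624]; print(P,'jig mm',1e3*np.array([d[0]*np.cos(t)+d[1]*np.sin(t),-d[0]*np.sin(t)+d[1]*np.cos(t)]))
E
```

```text
pos [0.4897 0.0667 0.0885] yaw -0.5236 shift tool mm [ 1.9 -0.1 47.5] turn z 0.0054 F [0.3 0.4 0.5] t 10.4
[(0.67, array([164.96921684, 342.69035763]))]
321 316.9283489096573 198.66978193146417 307 327 189 208
[0.50098003 0.08654927 0.044     ] jig mm [-97.75830828 -52.8519547 ]
```

View pics/w6.png

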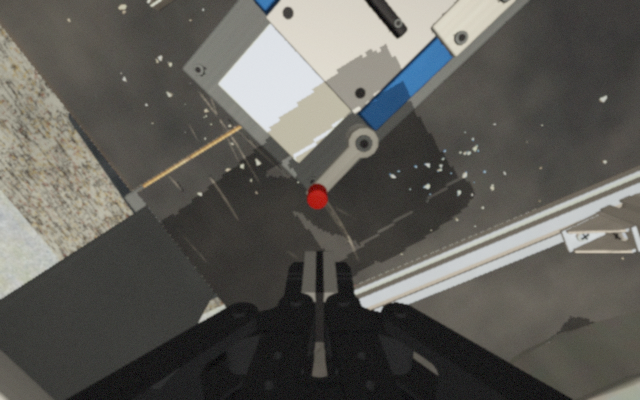

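Emit:
jog_arm(series="0 0 0 0.024 0 0 0.005;0 0 0 0.0235 0 0 0;0 0 0 0 0 0 0;0 0.003 0 0 0 0 0;0 0.003 0 0 0 0 0;0 0.0041 -0.0036 0 0 0 0;0 0.0041 -0.0036 0 0 0 0;0 0.0054 -0.0025 0 0 0 0;0 0.0054 -0.0025 0 0 0 0;0 0 0 0 0 0 0")

```text
clock: 11.33
position: [0.4939, 0.097, 0.0417]
tool_rot: [0.867, 0.498, 0.001, 0.0]
force: [0.0, -0.0, -0.1]
grip_width: 0.001
```

Emit:
jog_arm(series="0 0.0056 -0.0008 0 0 0 0;0 0.0057 -0.0008 0 0 0 0;0 0.0056 0.0008 0 0 0 0;0 0.0057 0.0008 0 0 0 0;0 0 0 0 0 0 0")

```text
clock: 11.75
position: [0.5054, 0.1161, 0.041]
tool_rot: [0.867, 0.498, 0.001, 0.0]
force: [0.6, -0.7, 0.5]
grip_width: 0.004
```

Emit:
jog_arm(series="0 0.0054 0.0025 0 0 0 0;0 0.0054 0.0026 0 0 0 0;0 0.003 0.0025 0 0 0 0;0 0.003 0.0025 0 0 0 0;0 0 0 0 0 0 0")

```text
clock: 12.17
position: [0.5196, 0.1238, 0.0403]
tool_rot: [0.867, 0.498, -0.002, -0.0]
force: [-5.2, -4.2, 3.6]
grip_width: 0.0
```

Emit:
jog_arm(series="0 0.002 0 0 0 0 0;0 0.002 0 0 0 0 0;0 0 0 0 0 0 0")

```text
clock: 12.42
position: [0.5197, 0.1247, 0.04]
tool_rot: [0.867, 0.498, -0.005, 0.001]
force: [-8.5, -20.5, 9.4]
grip_width: 0.001
```

Emit:
jog_arm(series="0 -0.006 0 0 0 0 0;0 -0.012 0 0 0 0 0;0 -0.012 0 0 0 0 0;0 0 0 -0.03 0 0 0;0 -0.02 0 -0.03 0 0 0;0 -0.02 0 -0.03 0 0 0;0 0 0 0 0 0 0;0 0 0 0 0 0 0")

```text
clock: 13.08
position: [0.4885, 0.0667, 0.1324]
tool_rot: [0.868, 0.497, 0.002, 0.001]
force: [0.3, 0.0, 0.3]
grip_width: 0.004
```

```bash
python3 - <<'E'
from h import *
plan([.4906,.0685,.041],.256-.785)
w=arm.capture('wrist'); C=cam('wrist'); t=.2556
u,v=proj([.53,.14,.03],C)[0].astype(int); x0,y0=max(0,min(u-100,440)),max(0,v-90); print(x0,y0)
cv2.imwrite('pics/w7.png',cv2.resize(w[y0:y0+150,x0:x0+200],None,fx=4,fy=4,interpolation=cv2.INTER_CUBIC))
w=w.astype(int); r=(w[...,2]>100)&(w[...,1]<70)&(w[...,0]<70); v,u=np.nonzero(r)
P=onz([u.mean(),v.mean()],.044,C)[0]; d=P[:2]-[.5822,.1624]; print(len(u),u.mean(),v.mean(),'stud jig mm',1e3*np.array([d[0]*np.cos(t)+d[1]*np.sin(t),-d[0]*np.sin(t)+d[1]*np.cos(t)]))
E
```

```text
pos [0.4885 0.0667 0.1324] yaw -0.5306 shift tool mm [ 2.4  0.6 91.4] turn z -0.0016 F [0.3 0.  0.3] t 13.08
217 0
182 316.2802197802198 91.74725274725274 stud jig mm [-58.70655103  -9.88704952]
```

View pics/w7.png

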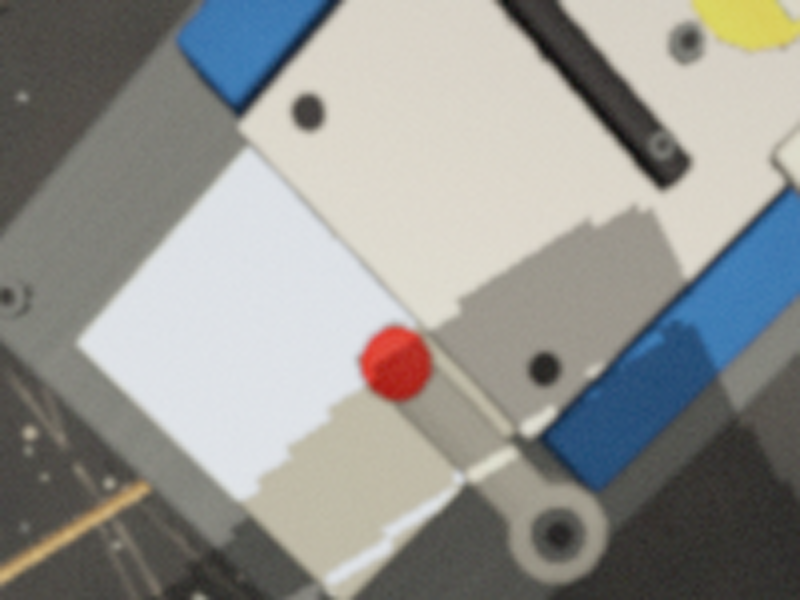

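```bash
python3 -c "
from station import arm
print(arm.hand_in())"
```

```text
the job is handed in; nothing more can be done
None
```

The carrier is loaded and locked in, and I handed the job in at about 13 s of the 45 s allowed.

- **Pressing in:** With the shut fingertips I pressed the carrier down behind the thumb bar until the bed was about 9 mm down. Held there, I slid it under the lips and the leaf spring until it stalled at the end stop, at about 30 N.
- **Home check:** After letting it spring up against the lips, I pushed the bar again and it gave no further at 15 N. The fingertip position matched the home position. The wrist pictures show the carrier under both lips and the leaf spring, up against the stop.
- **Turn-button:** I pushed the red stud round until it stalled at its stop, at about 22 N. The last picture shows the arm parallel to the carrier's rear edge, right behind it. The stud measured at jig (-58.7, -9.9) mm; fully across would be (-57.5, -10).
- **Hand and bench:** The hand ended clear at z 0.13 m with no force on it. I didn't touch any of the other items, but I didn't re-measure where they lie.

One reading puzzled me: the fingertips moved about 3 mm forward as I let the carrier up. I put this down to having driven the plate by friction rather than by the bar, and the second push on the bar confirmed the carrier was home. No check failed.

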